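# Hang the hand lamp on the sprung hanger and tug to check it

### The job

Pick up the dark grey hand lamp (the one with the lens and the headed steel stud on its back) and hang it on the stand by lowering the stud into the slot of the plate. Still holding it, tug it down gently for about a second, with roughly 10 newtons, never as much as 20, to make sure that it is held; then let go and leave it hanging upright. Leave the other things where they are.

Things in the scene. Friction and masses are not known exactly. Their poses are not given: they have to be found in the camera images.
- lamp: Dark grey box-shaped hand lamp, 34 (x) x 46 (y) x 130 (z) mm, 0.2 to 0.33 kg, standing upright on the table. Origin: centre of its underside; z up. Front (-x): round lens, 4 to 5 mm proud, centred 98 mm up. Back (+x): steel stud (see stud). The side faces (+y, -y) are plain: grip there, in the top 35 mm.
- stud (a point): Middle of the shank of the stud on the lamp's back: at (22, 0, 85) mm in the lamp's frame, 5 mm behind the back face. The shank sticks straight out of the back, 8 mm diameter, 10 mm free length, and ends in a round head of 18 mm diameter, 5 mm thick.
- pack: Battery pack: a dark grey box of the same size as the lamp but with no lens and no stud, and brass contacts on top. Leave it. Origin: centre of its underside.
- stand: Fixed hanger stand: base block 100 x 100 mm (top 40 mm above the origin), post of 24 mm diameter, and an upright slotted plate 50 mm in front (-x) of the post. Origin: on the post's axis, 190 mm below the mark; place, height and heading vary. Nothing of it is higher than the plate. The lamp hangs in front of the plate, its back against it, shank in the slot, head behind the plate.
- mark (a point): Nominal foot of the slot, mid-thickness of the plate: (-50, 0, 190) mm in the stand's frame, same axes (x goes through the plate from front to back). The plate is clamped by hand on the post: the true foot (and whole plate) lies anywhere from 8 mm below to 8 mm above this point; find it by feel. Sideways it is true. The shank's middle hangs 4 mm above the foot.
- plate (a point): Nominal middle of the plate's top edge, 22 mm above the mark (same +-8 mm). Aluminium plate 60 mm wide (y), 5 mm thick (x), from 60 mm below the slot's foot to 22 mm above it. The slot is open at the top, 13 mm wide, flaring at 45 degrees to 33 mm over its top 10 mm. Behind the plate 35 mm are free for the stud's head.
- saddle (a joint): Sprung steel saddle, 12 mm wide, that forms the slot's foot: how far it is pressed down, 0 to 0.006 m; 1 mm for each 5 N of load. The reading may be too noisy to judge the tug: trust the force.
- tin: Plain metal tin, 74 mm diameter, 110 mm tall; bystander, origin at the centre of its underside.
- mug: White mug, 90 mm tall; bystander, origin at the centre of its underside.
- tape: Grey ring, 100 mm diameter, 24 mm tall; bystander, origin at the centre of its underside.
- carton: Cardboard box 80 x 120 x 70 mm; bystander, origin at the centre of its underside.
- driver: Black-handled screwdriver lying on the table; bystander.
- jar: Jar, 64 mm diameter, 85 mm tall; bystander, origin at the centre of its underside.

How it is judged:
By the outcome, as a careful person would: the job done as asked, in the order asked, and still so for the second after the job is handed in, with the robot touching nothing.
It also fails if it takes over 54 s, if anything falls off the work surface, if the arm or the gripper's body presses on something with over 40 N, if the wrist force passes 120 N, or if a joint passes its speed limit or range.

### The arm

A 7-joint arm with a two-finger parallel gripper is mounted at the origin on the work surface. World frame = base frame: x ahead of the robot, y to its left, z up, the work surface at z = 0. Lengths are in mm, angles in rad, forces in N, time in s.
With the tool pointing down it reaches from about 400 to 875 mm from the base axis. Payload 4.4 kg.
Tool frame: the origin (TCP) lies on the centre line of the jaws, within the pads' length; the fingertips stand ctrl.nose_length ahead of it and the grasp point (between the pads) lies 6 mm ahead of it (ctrl.nose_length is the distance from the TCP to the fingertips, in mm); z points along the fingers, y is the direction in which the jaws open and shut (so a half turn about z gives the same grasp; the last joint's range is limited). The gripper opens to 85 mm and grips with 20 to 120 N. Pads are 22 mm wide; open, the fingers measure 114 mm over their backs; the gripper's body (76 mm by 85 mm) begins 54 mm behind the grasp point. The pads swing forward as they close: fully open they stand 13 mm farther back than shut.
Start: joints at [1.207, 0.628, 0.038, 1.517, -0.027, 0.996, -0.02], TCP at [190.75, -621.396, 217.213] pointing down, gripper open.
Joint ranges: [-3.06, 3.06], [-0.37, 2.12], [-1.25, 1.32], [0.18, 2.47], [-1.1, 4.24], [0.23, 1.98], [-2.94, 2.94]. Speed limits (rad/s): [2.57, 2.57, 3.14, 3.14, 3.14, 3.14, 3.14].

### API

Orientations are given as [roll, pitch, yaw] about the fixed x, y, z axes, in that order (R = Rz(yaw) Ry(pitch) Rx(roll)).
In Python, from cell import ctrl, vision gives the robot as it stands. The module is installed in compiled form; this text tells all that it offers.
- The arm moves only by the shell command python3 -m inch 'ROWS'. ROWS is a JSON object of lists of equal length, an entry for each row: "travel": the shift along the tool's x, y, z in cm, a list of three; "twist": the turn about the tool's z in degrees; "fingers": the finger opening in cm, from 0 to 8.54. A call has exactly 10 rows; each row is the pose to reach, as a shift and turn from the pose commanded when the call began, along the tool's axes at that moment; what a row does not reach only later rows make up. A row lasts 1/12 s, in which the tool goes at most 41.7 mm and 7.16 degrees, less where a joint would pass 70% of its speed; a pose out of reach is approached as far as the arm can. A call with a gripper value outside its range is refused whole. The fingers move at their own pace and stop on an object; the grip force is fixed at half the most. Time passes only in rows, so rows that repeat a pose let the fingers close, or fill a call up. It gives the time, the measured TCP pose, the force and the opening at its end, in the units of the state.
- ctrl.read_state(): the state, without advancing time (a new reading comes with each control period).
- vision.get_image(name): name is "scene" or "top" or "wrist"; returns a dict with "frame" (480x640x3 uint8, red, green, blue), "fx", "fy", "cx", "cy" (pixels), "k1" (the pictures are not rectified: a ray, as slopes to the right and down, at radius r is drawn at 1 + k1 r^2 times it, then the intrinsics apply), "position" and "orientation" of the camera in the world. Camera axes: x right, y down, z forward; pixel columns grow to the right and rows downward; lengths in mm; the calibration is good to about 2 mm. A picture is of the moment at which its call begins. There is no depth.
- ctrl.finish_job(): hands the job in, once; it reports no verdict.
The state is a dict: "clock": time; "qpos": joint angles; "qd": joint speeds; "tau": joint torques, N m; "eef_pos": TCP position; "tool_rot": TCP orientation; "force": force on the tool from outside, world axes, zero at the start; "torque": the same for the moment, N m; "width": finger opening in mm.
Only numpy, scipy, OpenCV 4.12 (cv2) and the standard library are available. Lean on these libraries where they do the work, as an engineer would, in place of code of your own. Each camera call takes 0.05 s, during which the arm holds its last target.

## Working session

There is one attempt and no reset: what is moved stays moved. The work goes in short steps, Python scripts to look and compute and a shell command to move; the robot and the scene stay as the last step left them, time stands still between calls to the robot, and variables do not carry over. Pictures are saved under pics/ and viewed, and the job is handed in when it is done.

```bash
mkdir -p pics; cat > h.py <<'E'
import numpy as np, cv2
from scipy.spatial.transform import Rotation as Ro
from cell import ctrl, vision
def R(e):
    return Ro.from_euler('xyz',e).as_matrix()
def snap(n,f):
    im=vision.get_image(n); cv2.imwrite('pics/'+f,im['frame'][:,:,::-1]); 
    import pickle; pickle.dump(im,open('pics/'+f+'.pkl','wb')); return im
def load(f):
    import pickle; return pickle.load(open('pics/'+f+'.pkl','rb'))
E
python3 - <<'E'
from h import *
s=ctrl.read_state(); print({k:np.round(v,3).tolist() for k,v in s.items()}); print(ctrl.nose_length)
for n in ["scene","top","wrist"]:
    im=snap(n,n+'0.png'); print(n,{k:v for k,v in im.items() if k!='frame'})
E
```

```text
{'clock': 0.0, 'qpos': [1.207, 0.629, 0.038, 1.518, -0.027, 0.996, -0.02], 'qd': [-0.001, -0.0, -0.0, 0.0, -0.0, -0.001, -0.001], 'tau': [-0.001, -56.343, 1.226, -19.345, 0.011, 0.01, 0.0], 'eef_pos': [190.568, -620.765, 216.279], 'tool_rot': [-3.14, -0.0, 0.298], 'force': [0.42, 0.498, -0.739], 'torque': [-0.006, -0.035, -0.002], 'width': 85.393}
25.0
scene {'fx': 535.1133860531485, 'fy': 535.1133860531485, 'cx': 318.76125457604, 'cy': 242.28589841998, 'k1': -0.04826674460145402, 'position': array([ 897.08324662,  557.9828538 , 1257.18453076]), 'orientation': array([-2.62369145,  0.01441528,  2.63364229])}
top {'fx': 529.8833263622782, 'fy': 529.8833263622782, 'cx': 315.8241241734154, 'cy': 245.38937160655686, 'k1': -0.04671935447203151, 'position': array([ 440.87392609,   10.31630748, 1175.9368272 ]), 'orientation': array([-3.00192156, -0.02180597, -1.55781193])}
wrist {'fx': 339.6474844202611, 'fy': 339.6474844202611, 'cx': 323.54334700269953, 'cy': 242.1187360313031, 'k1': -0.04642405317463541, 'position': array([ 257.36690268, -599.51362158,  373.31791011]), 'orientation': array([ 2.85997418e+00,  9.07207931e-04, -1.27426121e+00])}
```

View pics/scene0.png

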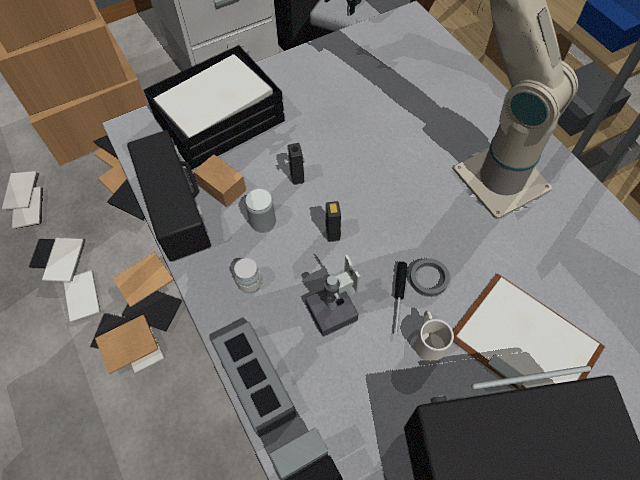

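View pics/top0.png

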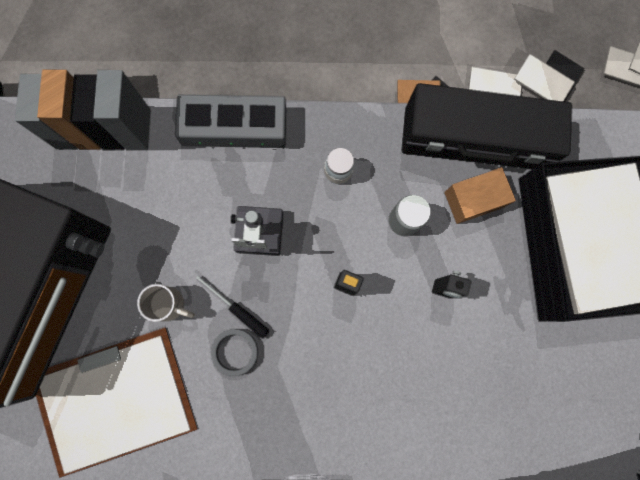

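View pics/wrist0.png

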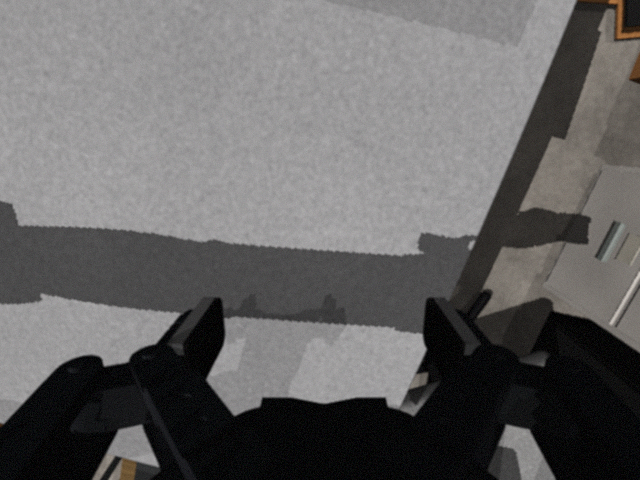

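The top view shows the lamp near (455,287), the pack with brass contacts near (349,282), and the stand near (257,230). I'll zoom in on the lamp and stand.

```bash
python3 - <<'E'
import cv2,numpy as np
t=cv2.imread('pics/top0.png'); s=cv2.imread('pics/scene0.png')
def z(i,x,y,w,h,k): return cv2.resize(i[y:y+h,x:x+w],None,fx=k,fy=k,interpolation=cv2.INTER_CUBIC)
a=np.vstack([np.hstack([z(t,425,265,60,40,6),z(s,275,135,60,60,6)[:240]]),np.hstack([z(t,215,195,120,80,3),z(s,290,240,120,80,3)])])
print(a.shape)
cv2.imwrite('pics/zoom0.png',cv2.convertScaleAbs(a,alpha=1.6,beta=15))
E
```

```text
(480, 720, 3)
```

View pics/zoom0.png

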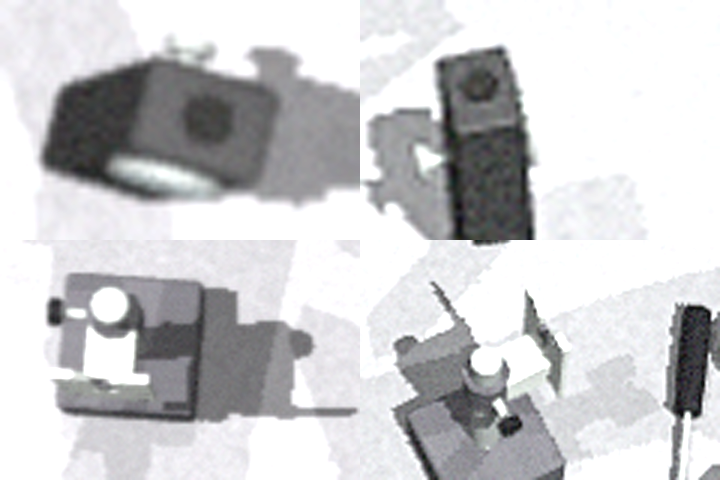

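Lens faces image-down (about -x) and the stud image-up (about +x). The stand's plate is on the -x side of its post. Next, coarse positions.

```bash
cat >> h.py <<'E'
def ray(im,uv):
    K=np.array([[im['fx'],0,im['cx']],[0,im['fy'],im['cy']],[0,0,1]])
    uv=np.asarray(uv,float).reshape(-1,1,2)
    p=cv2.undistortPoints(uv,K,np.array([im['k1'],0,0,0,0])).reshape(-1,2)
    d=np.c_[p,np.ones(len(p))]@R(im['orientation']).T
    return im['position'],d/np.linalg.norm(d,axis=1,keepdims=True)
def onz(im,uv,z):
    o,d=ray(im,uv); return o+d*((z-o[2])/d[:,2])[:,None]
def tri(a,ua,b,ub):
    o1,d1=ray(a,ua);o2,d2=ray(b,ub);d1=d1[0];d2=d2[0]
    s=np.linalg.lstsq(np.c_[d1,-d2],o2-o1,rcond=None)[0]
    p,q=o1+s[0]*d1,o2+s[1]*d2
    return (p+q)/2,np.linalg.norm(p-q)
def proj(im,P):
    P=np.atleast_2d(P); C=R(im['orientation'])
    K=np.array([[im['fx'],0,im['cx']],[0,im['fy'],im['cy']],[0,0,1]])
    r=cv2.Rodrigues(C.T)[0]; t=-C.T@im['position']
    return cv2.projectPoints(P.astype(float),r,t,K,np.array([im['k1'],0,0,0,0]))[0].reshape(-1,2)
E
python3 - <<'E'
from h import *
t=load('top0.png'); s=load('scene0.png')
z=lambda x,y,x0,y0,k:((x+.5)/k-.5+x0,(y+.5)/k-.5+y0)
c=[z(x,y,425,265,6) for x,y in [(155,60),(280,90),(264,180),(135,145),(208,118)]]
P=onz(t,c,130); print(np.round(P,1)); 
print('dot tri',tri(t,c[4],s,z(480-360,83,275,135,6)))
# stand: post top centre, plate ends
b=215,195,3
pt=z(108,305-240,*b); ps=z(488-360,362-240,290,240,3)
print('post',tri(t,pt,s,ps))
e1=z(50,376-240,*b); e2=z(150,381-240,*b)
s1=z(527-360,293-240,290,240,3); s2=z(566-360,362-240,290,240,3)
print(tri(t,e1,s,s1),tri(t,e2,s,s2),tri(t,e1,s,s2),tri(t,e2,s,s1))
E
```

```text
[[ 533.7 -280.   130. ]
 [ 524.3 -321.9  130. ]
 [ 494.3 -315.7  130. ]
 [ 505.4 -272.7  130. ]
 [ 514.6 -297.4  130. ]]
dot tri (array([ 514.47101827, -296.77338007,  132.07772644]), np.float64(0.06114454950074953))
post (array([634.30896476, 115.42062983, 183.44074234]), np.float64(0.6257132661705603))
(array([590.2744487 , 127.99525897, 266.5904456 ]), np.float64(35.45006778820718)) (array([580.37595585, 105.94890872, 121.88498015]), np.float64(40.65677195211941)) (array([586.97219907, 148.57434454, 194.7104939 ]), np.float64(0.563465259077959)) (array([584.01907438,  86.30284576, 197.82332864]), np.float64(0.35298795320595255))
```

Checks: the lamp-top dot triangulates at z=132, against an expected 130. The plate ends lie 62 mm apart, against 60, and the plate-to-post distance is 49, against 50. Lamp is at about (514.5,-297) with yaw about -13°. The plate is at about (585.5,117.4), top edge z about 196, yaw about -2.5°. Next I hover over the lamp.

```bash
cat >> h.py <<'E'
def go(target,yaw=None,cur=None):
    s=ctrl.read_state(); p=np.array(s['eef_pos'] if cur is None else cur[:3])
    M=R(s['tool_rot'])
    print('travel cm',np.round(M.T@(np.array(target)-p)/10,2))
    if yaw is not None: print('twist deg',round(np.degrees(s['tool_rot'][2])-yaw,2))
E
python3 - <<'E'
from h import *
go([514.5,-297,250],-13.3)
E
```

```text
travel cm [ 40.47 -21.47  -3.32]
twist deg 30.36
```

```bash
python3 -m inch '{"travel":[[40.5,-21.5,-3.3],[40.5,-21.5,-3.3],[40.5,-21.5,-3.3],[40.5,-21.5,-3.3],[40.5,-21.5,-3.3],[40.5,-21.5,-3.3],[40.5,-21.5,-3.3],[40.5,-21.5,-3.3],[40.5,-21.5,-3.3],[40.5,-21.5,-3.3]],"twist":[30.4,30.4,30.4,30.4,30.4,30.4,30.4,30.4,30.4,30.4],"fingers":[8.5,8.5,8.5,8.5,8.5,8.5,8.5,8.5,8.5,8.5]}'
python3 - <<'E'
from h import *
s=ctrl.read_state(); print(s['clock'],s['eef_pos'],s['tool_rot'],np.abs(s['qd']).max())
go([514.5,-297,250],-13.3)
E
```

```text
clock: 0.98
eef_pos: [485.5, -325.6, 247.2]
tool_rot: [-3.142, 0.0, -0.233]
force: [0.4, -1.0, 0.1]
width: 84.9
0.9833 [ 485.54296098 -325.59108208  247.19905643] [-3.14150967e+00  2.41030527e-04 -2.32759627e-01] 0.8553419936676936
travel cm [ 2.16 -3.45 -0.28]
twist deg -0.04
```

```bash
python3 -m inch '{"travel":[[2.2,-3.5,-0.3],[2.2,-3.5,-0.3],[2.2,-3.5,-0.3],[2.2,-3.5,-0.3],[2.2,-3.5,-0.3],[2.2,-3.5,-0.3],[2.2,-3.5,-0.3],[2.2,-3.5,-0.3],[2.2,-3.5,-0.3],[2.2,-3.5,-0.3]],"twist":[0,0,0,0,0,0,0,0,0,0],"fingers":[8.5,8.5,8.5,8.5,8.5,8.5,8.5,8.5,8.5,8.5]}'
python3 - <<'E'
from h import *
snap('wrist','wrist1.png'); s=ctrl.read_state(); print(s['clock'],s['eef_pos'],s['tool_rot'],s['force'])
E
```

```text
clock: 1.82
eef_pos: [513.7, -298.8, 250.2]
tool_rot: [-3.142, -0.0, -0.234]
force: [0.5, 0.4, 0.2]
width: 84.6
1.8667 [ 513.80141559 -298.64299583  250.13894777] [-3.14154136e+00 -1.33752463e-05 -2.33249826e-01] [0.55024206 0.21577702 0.72639349]
```

View pics/wrist1.png

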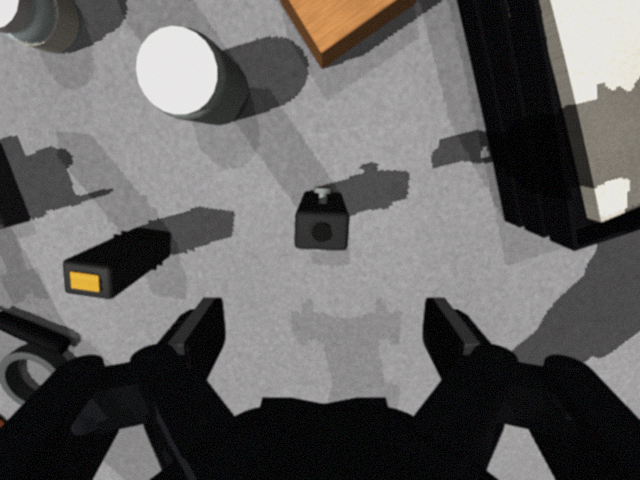

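The wrist view shows the lamp's top face around (322,230) with its dot at (321,232), between the open jaws, and the stud on the image-up side at (322,194). I'll mask the top face and refine.

```bash
python3 - <<'E'
from h import *
w=load('wrist1.png'); g=cv2.cvtColor(w['frame'],cv2.COLOR_RGB2GRAY)
k=cv2.resize(g[170:265,270:375],None,fx=6,fy=6,interpolation=cv2.INTER_CUBIC)
cv2.imwrite('pics/wz1.png',cv2.convertScaleAbs(k,alpha=1.8,beta=10))
for lo,hi in [(28,75),(35,80)]:
    m=((g>lo)&(g<hi)).astype(np.uint8); m[:200]=0;m[260:]=0;m[:,:285]=0;m[:,360:]=0
    n,l,st,c=cv2.connectedComponentsWithStats(m); i=1+np.argmax(st[1:,4]); 
    cc=max(cv2.findContours((l==i).astype(np.uint8),0,2)[0],key=cv2.contourArea)
    b=cv2.boxPoints(cv2.minAreaRect(cc)); P=onz(w,b,130); print(st[i],np.round(b,1).tolist(),np.round(P,1).tolist(),P.mean(0), np.linalg.norm(P[0]-P[1]),np.linalg.norm(P[1]-P[2]))
print(g[232,285:360].tolist()); print(g[200:260,308].tolist())
print(onz(w,[[321,232]],130))
E
```

```text
[ 295  200   55   50 1663] [[295.0, 200.0], [349.0, 200.0], [349.0, 249.0], [295.0, 249.0]] [[544.2, -281.4, 130.0], [533.9, -324.5, 130.0], [492.8, -315.5, 130.0], [503.5, -270.6, 130.0]] [ 518.58692854 -297.98656389  130.        ] 44.31490180130694 42.10692420501017
[ 295  203   54   47 1494] [[293.5, 247.5], [296.1000061035156, 202.8000030517578], [349.20001220703125, 205.89999389648438], [346.6000061035156, 250.60000610351562]] [[505.1, -269.7, 130.0], [541.8, -281.7, 130.0], [529.1, -323.6, 130.0], [491.8, -313.2, 130.0]] [ 516.93310577 -297.05427359  130.        ] 38.58617503188868 43.809976804884066
[154, 150, 152, 151, 157, 161, 161, 159, 152, 121, 73, 42, 39, 50, 48, 51, 49, 52, 55, 53, 50, 53, 57, 53, 55, 42, 37, 25, 25, 27, 26, 25, 33, 25, 33, 25, 28, 28, 22, 28, 25, 21, 26, 24, 26, 24, 33, 45, 55, 53, 47, 47, 49, 48, 49, 47, 48, 46, 48, 47, 34, 29, 36, 83, 138, 161, 162, 159, 155, 159, 157, 163, 163, 162, 166]
[7, 6, 3, 2, 8, 11, 7, 1, 11, 2, 13, 22, 29, 34, 44, 50, 48, 56, 56, 50, 56, 58, 55, 48, 52, 55, 46, 54, 54, 51, 53, 47, 53, 55, 49, 50, 47, 45, 53, 51, 53, 50, 51, 46, 52, 47, 50, 46, 67, 111, 143, 158, 152, 163, 158, 156, 156, 161, 159, 156]
[[ 512.89030496 -295.75142799  130.        ]]
```

View pics/wz1.png

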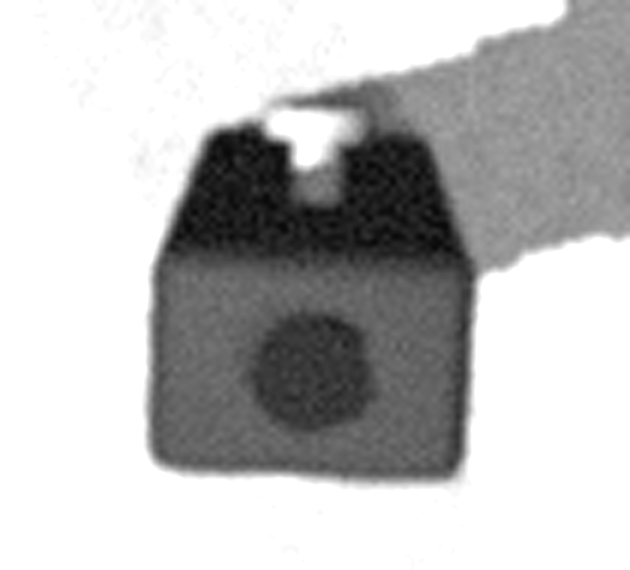

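```bash
python3 - <<'E'
from h import *
w=load('wrist1.png')
c=[((x+.5)/6-.5+270,(y+.5)/6-.5+170) for x,y in [(157,262),(470,270),(460,476),(150,465),(313,371)]]
P=onz(w,c,130)[:,:2]; print(P.round(1).tolist(),P[:4].mean(0))
for a,b in [(1,0),(2,3)]:
    d=P[b]-P[a]; print(np.linalg.norm(d),np.degrees(np.arctan2(-d[0],d[1])))
for a,b in [(2,1),(3,0)]:
    d=P[b]-P[a]; print(np.linalg.norm(d),np.degrees(np.arctan2(d[1],d[0])))
# silhouette of lens & stud direction
go([514,-296.7,121],-15)
E
```

```text
[[533.4, -279.1], [522.2, -321.0], [493.4, -313.2], [505.2, -270.7], [513.2, -296.5]] [ 513.54278128 -296.02218027]
43.30138178662638 -14.945496863886847
44.13564900561822 -15.582055093945236
29.85287162233355 -15.053453490194524
29.375898419166067 -16.67734123476655
travel cm [-0.03 -0.19 12.91]
twist deg 1.64
```

```bash
python3 -m inch '{"travel":[[0,-0.2,2],[0,-0.2,4.5],[0,-0.2,7],[0,-0.2,9],[0,-0.2,11],[0,-0.2,12.5],[0,-0.2,13],[0,-0.2,13],[0,-0.2,13],[0,-0.2,13]],"twist":[1.6,1.6,1.6,1.6,1.6,1.6,1.6,1.6,1.6,1.6],"fingers":[8.5,8.5,8.5,8.5,8.5,8.5,8.5,8.5,8.5,8.5]}'
python3 - <<'E'
from h import *
snap('wrist','wrist2.png'); go([514,-296.6,120],-15.1)
E
```

```text
clock: 2.7
eef_pos: [515.2, -297.0, 121.3]
tool_rot: [3.141, -0.002, -0.261]
force: [-0.5, 1.0, 1.1]
width: 85.2
travel cm [-0.13 -0.01  0.14]
twist deg 0.16
```

View pics/wrist2.png

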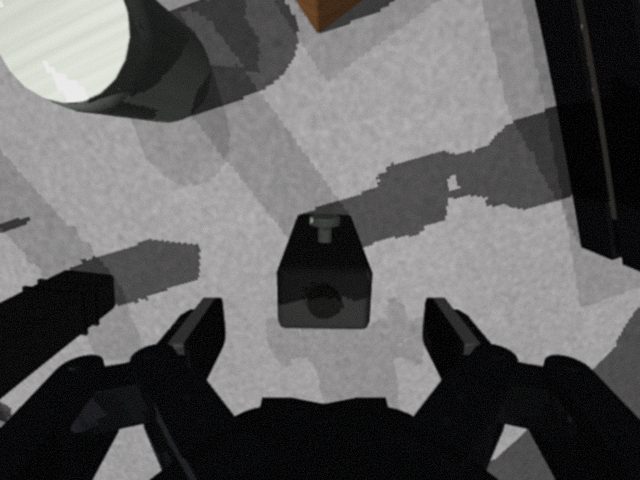

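The lamp's top face is centred at about (324,298), midway between the pads (222 and 425). I'll check the fore-aft position, then close.

```bash
python3 - <<'E'
from h import *
w=load('wrist2.png'); s=ctrl.read_state()
P=onz(w,[[324,300],[278,270],[371,272],[368,327],[280,325]],130); print(P.round(1).tolist())
print(np.round((P-s['eef_pos'])@R(s['tool_rot']),1).tolist())
E
python3 -m inch '{"travel":[[0,0,0],[0,0,0],[0,0,0],[0,0,0],[0,0,0],[0,0,0],[0,0,0],[0,0,0],[0,0,0],[0,0,0]],"twist":[0,0,0,0,0,0,0,0,0,0],"fingers":[7,6,5,4.4,4,4,4,4,4,4]}'
```

```text
[[513.4, -296.1, 130.0], [533.7, -279.4, 130.0], [521.5, -321.0, 130.0], [493.7, -313.2, 130.0], [506.0, -271.8, 130.0]]
[[-2.0, -0.4, -8.6], [13.3, -21.8, -8.6], [12.2, 21.6, -8.6], [-16.7, 21.2, -8.6], [-15.5, -22.0, -8.7]]
clock: 3.58
eef_pos: [514.4, -296.5, 120.1]
tool_rot: [-3.142, 0.0, -0.261]
force: [-0.1, 0.4, 0.1]
width: 39.9
```

Width reads 39.9, but the lamp is 46 mm wide, so something is off. I'll look.

```bash
python3 - <<'E'
from h import *
w=snap('wrist','wrist3.png');s=ctrl.read_state(); print(s['width'],s['force'],s['eef_pos'])
E
```

```text
39.82028780938101 [-0.09435582  0.07604963 -0.56020573] [ 514.47090243 -296.48847924  120.12890668]
```

View pics/wrist3.png

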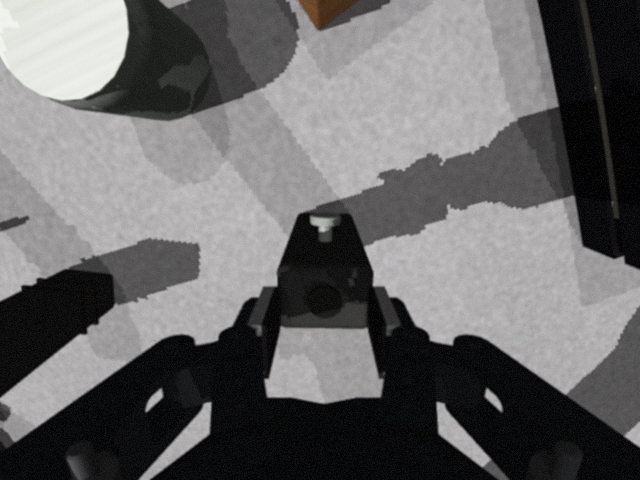

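The pads are alongside the lamp's sides (columns 278 and 372). To test whether they're really gripping or just at the commanded 4.0, I'll command a tighter opening.

```bash
python3 -m inch '{"travel":[[0,0,0],[0,0,0],[0,0,0],[0,0,0],[0,0,0],[0,0,0],[0,0,0],[0,0,0],[0,0,0],[0,0,0]],"twist":[0,0,0,0,0,0,0,0,0,0],"fingers":[3,2,2,2,2,2,2,2,2,2]}'
python3 - <<'E'
from h import *
w=snap('wrist','wrist4.png');s=ctrl.read_state(); print(s['width'],s['force'],s['eef_pos'])
E
```

```text
clock: 4.47
eef_pos: [514.5, -296.5, 120.1]
tool_rot: [3.142, -0.0, -0.261]
force: [-0.3, -0.2, 0.2]
width: 19.8
19.802371865299165 [-0.43060677 -1.52573798  0.94688469] [ 514.44841481 -296.48911894  120.13880473]
```

View pics/wrist4.png

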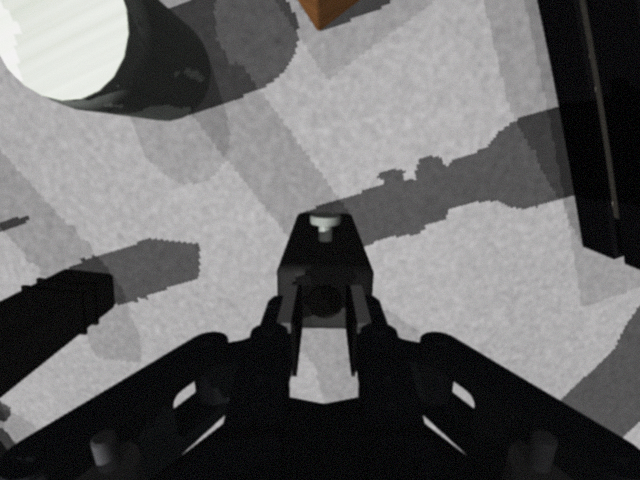

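The fingers closed to 19.8 over the lamp: the pads are drawn in front of its top face (rows 285–320), so they aren't around it. I'll project the expected fingertip points into the image to see what's wrong.

```bash
python3 - <<'E'
from h import *
for f,ww in [('wrist2.png',85),('wrist3.png',40),('wrist4.png',20)]:
    w=load(f)
    s=ctrl.read_state(); M=R(s['tool_rot']); p=np.array(s['eef_pos'])
    print(f,np.round(w['position'],1),np.round(w['orientation'],3), 'cam in tool',np.round(M.T@(w['position']-p),1))
    pts=[[x,sy*ww/2,z] for z in (-30,0,25) for x in (-11,11) for sy in (-1,1)]
    print(np.c_[pts,proj(w,p+np.array(pts)@M.T)].round(0).tolist())
E
```

```text
wrist2.png [ 582.4 -314.2  278.4] [ 2.862e+00 -1.000e-03 -1.833e+00] cam in tool [  70.2   -0.4 -158.2]
[[-11.0, -42.0, -30.0, 226.0, 341.0], [-11.0, 42.0, -30.0, 423.0, 341.0], [11.0, -42.0, -30.0, 221.0, 295.0], [11.0, 42.0, -30.0, 427.0, 294.0], [-11.0, -42.0, 0.0, 242.0, 309.0], [-11.0, 42.0, 0.0, 407.0, 309.0], [11.0, -42.0, 0.0, 239.0, 269.0], [11.0, 42.0, 0.0, 410.0, 269.0], [-11.0, -42.0, 25.0, 252.0, 289.0], [-11.0, 42.0, 25.0, 397.0, 289.0], [11.0, -42.0, 25.0, 249.0, 254.0], [11.0, 42.0, 25.0, 399.0, 253.0]]
wrist3.png [ 581.9 -313.9  277. ] [ 2.86  -0.    -1.833] cam in tool [  69.6   -0.6 -156.9]
[[-11.0, -20.0, -30.0, 278.0, 341.0], [-11.0, 20.0, -30.0, 372.0, 341.0], [11.0, -20.0, -30.0, 276.0, 294.0], [11.0, 20.0, -30.0, 374.0, 294.0], [-11.0, -20.0, 0.0, 286.0, 309.0], [-11.0, 20.0, 0.0, 364.0, 308.0], [11.0, -20.0, 0.0, 284.0, 268.0], [11.0, 20.0, 0.0, 365.0, 268.0], [-11.0, -20.0, 25.0, 290.0, 289.0], [-11.0, 20.0, 25.0, 359.0, 288.0], [11.0, -20.0, 25.0, 289.0, 253.0], [11.0, 20.0, 25.0, 360.0, 252.0]]
wrist4.png [ 581.9 -313.9  277.1] [ 2.86  -0.    -1.833] cam in tool [  69.6   -0.6 -156.9]
[[-11.0, -10.0, -30.0, 302.0, 341.0], [-11.0, 10.0, -30.0, 348.0, 341.0], [11.0, -10.0, -30.0, 300.0, 294.0], [11.0, 10.0, -30.0, 350.0, 294.0], [-11.0, -10.0, 0.0, 305.0, 309.0], [-11.0, 10.0, 0.0, 344.0, 308.0], [11.0, -10.0, 0.0, 304.0, 268.0], [11.0, 10.0, 0.0, 345.0, 268.0], [-11.0, -10.0, 25.0, 307.0, 289.0], [-11.0, 10.0, 25.0, 342.0, 288.0], [11.0, -10.0, 25.0, 307.0, 253.0], [11.0, 10.0, 25.0, 342.0, 252.0]]
```

```bash
python3 - <<'E'
import cv2,numpy as np
a=cv2.imread('pics/wrist4.png')[240:400,240:410]; b=cv2.imread('pics/wrist2.png')[240:400,150:320]
o=np.hstack([cv2.resize(i,None,fx=2.3,fy=3,interpolation=cv2.INTER_CUBIC) for i in (a,b)])
cv2.imwrite('pics/wz4.png',cv2.convertScaleAbs(o,alpha=3,beta=10))
E
```

```text
(no output)
```

View pics/wz4.png

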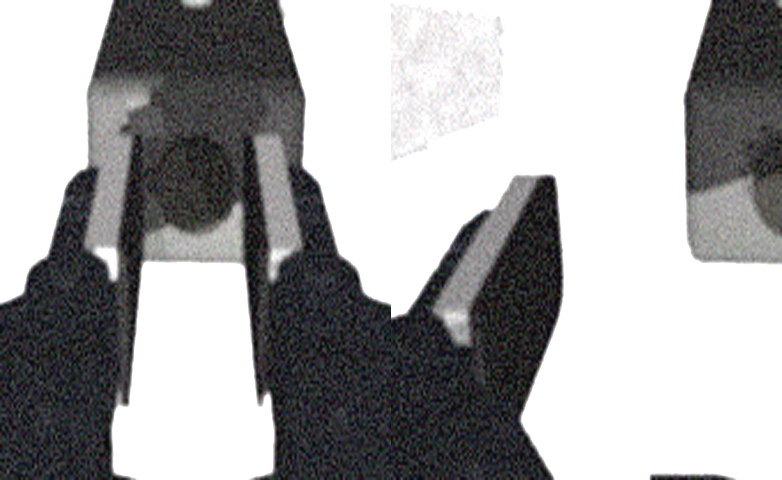

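The fingertips appear well behind where nose_length puts them. I'll estimate where the pad tips really are in the tool frame from these corners, and take a scene view as a second witness.

```bash
python3 - <<'E'
from h import *
from scipy.optimize import least_squares
s=ctrl.read_state(); M=R(s['tool_rot']); p=np.array(s['eef_pos'])
def fit(f,w,obs,pp):
    im=load(f)
    def res(v,full=False):
        x0,z,ww=v
        pts=np.array([[x0+sx*11,sy*ww/2,z] for sy in (-1,1) for sx in (1,-1)])
        u=proj(im,pp+pts@M.T); return np.r_[(u-obs)[:len(obs)].ravel(),(ww-w)/1.0]
    r=least_squares(res,[0,0,w]); print(f,r.x.round(1),np.round(r.fun,1))
fit('wrist4.png',19.8,np.array([[299.6,285],[301.8,327],[350,285],[345.5,327]]),p)
E
python3 - <<'E'
from h import *
snap('scene','scene4.png'); t=cv2.imread('pics/scene4.png')
cv2.imwrite('pics/sz4.png',cv2.convertScaleAbs(cv2.resize(t[100:200,240:370],None,fx=5,fy=5,interpolation=cv2.INTER_CUBIC),alpha=1.6,beta=15))
E
```

```text
wrist4.png [ -2.8 -13.8  21.5] [ 1.6 -0.4  0.4  0.5 -1.5 -0.4  2.   0.4  1.7]
```

View pics/sz4.png

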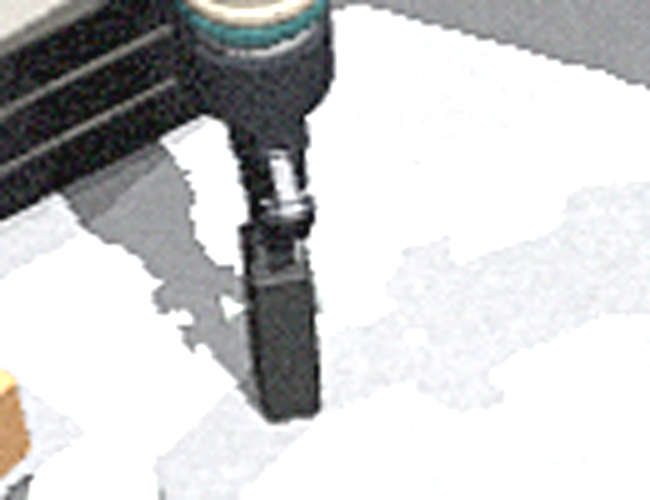

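The scene view confirms it: the fingers sit just above the lamp top. When nearly shut, the tips are really about 14 mm behind the reported TCP rather than 25 mm ahead. They touched nothing and the lamp hasn't moved. I'll open, then go about 37 mm lower.

```bash
python3 -m inch '{"travel":[[0,0,0],[0,0,0],[0,0,0],[0,0,0],[0,0,0],[0,0,0],[0,0,0],[0,0,0],[0,0,0],[0,0,0]],"twist":[0,0,0,0,0,0,0,0,0,0],"fingers":[8.5,8.5,8.5,8.5,8.5,8.5,8.5,8.5,8.5,8.5]}'
python3 -m inch '{"travel":[[0,0,0.7],[0,0,1.4],[0,0,2.1],[0,0,2.8],[0,0,3.3],[0,0,3.7],[0,0,3.7],[0,0,3.7],[0,0,3.7],[0,0,3.7]],"twist":[0,0,0,0,0,0,0,0,0,0],"fingers":[8.5,8.5,8.5,8.5,8.5,8.5,8.5,8.5,8.5,8.5]}'
python3 - <<'E'
from h import *
w=snap('wrist','wrist5.png')
t=snap('scene','scene5.png'); t=cv2.imread('pics/scene5.png')
a=cv2.resize(t[100:200,250:350],None,fx=4,fy=4,interpolation=cv2.INTER_CUBIC)
b=cv2.imread('pics/wrist5.png')[200:400,200:450]; b=cv2.resize(b,(400,400))
cv2.imwrite('pics/sz5.png',cv2.convertScaleAbs(np.hstack([a,b]),alpha=1.6,beta=15))
E
```

```text
clock: 5.4
eef_pos: [514.5, -296.5, 120.2]
tool_rot: [3.142, -0.0, -0.261]
force: [0.4, -0.2, -0.2]
width: 84.7
clock: 6.23
eef_pos: [514.7, -296.7, 83.5]
tool_rot: [3.141, -0.001, -0.261]
force: [-0.2, -1.1, 0.8]
width: 85.0
```

View pics/sz5.png

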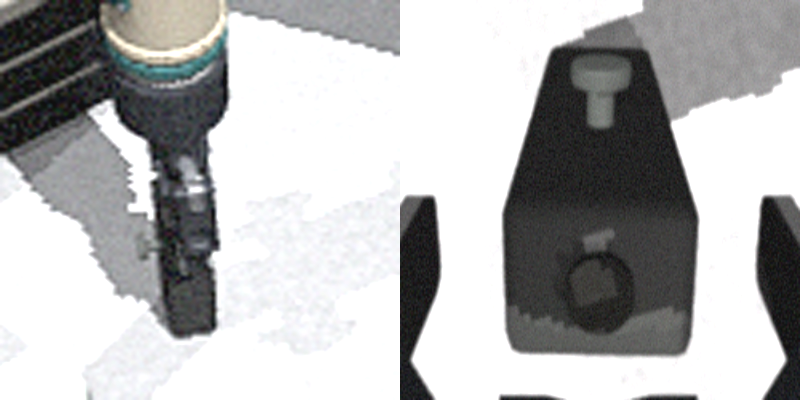

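```bash
python3 - <<'E'
from h import *
w=load('wrist5.png'); s=ctrl.read_state()
z=lambda x,y:((x-400)/1.6+200,y/2+200)
c=[z(505,213),z(697,215),z(687,352),z(513,348)]
P=onz(w,c,130); print(np.round((P-s['eef_pos'])@R(s['tool_rot']),1).tolist())
E
python3 -m inch '{"travel":[[0,0,0],[0,0,0],[0,0,0],[0,0,0],[0,0,0],[0,0,0],[0,0,0],[0,0,0],[0,0,0],[0,0,0]],"twist":[0,0,0,0,0,0,0,0,0,0],"fingers":[7,6,5,4,3,3,3,3,3,3]}'
python3 - <<'E'
from h import *
w=snap('wrist','wrist6.png');s=ctrl.read_state(); print(s['width'],s['force'],s['torque'],s['eef_pos'])
E
```

```text
[[13.7, -21.4, -46.5], [13.3, 21.7, -46.5], [-16.0, 20.9, -46.5], [-15.0, -21.0, -46.5]]
clock: 7.17
eef_pos: [514.8, -296.9, 83.5]
tool_rot: [3.141, -0.001, -0.261]
force: [-0.4, -0.9, 5.6]
width: 45.6
45.215417570825615 [-0.60354677 -0.99915818  5.09501389] [-0.09307937  0.0007392   0.03981617] [ 514.77942335 -296.84105365   83.50165699]
```

View pics/wrist6.png

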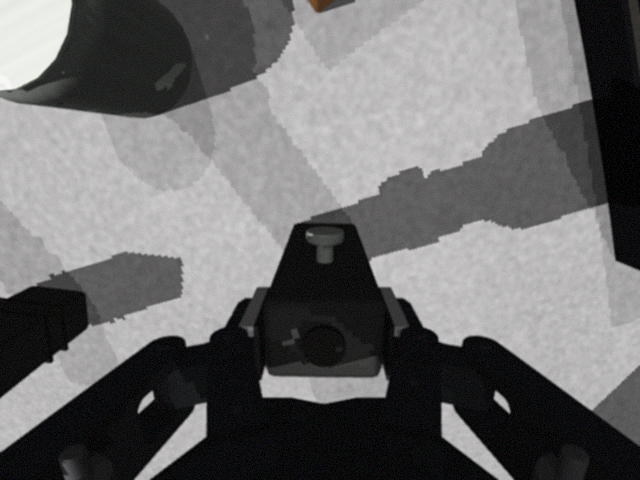

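Width stopped at 45.6, against the lamp's 46, so it is gripped. Now lift to stud height of about 241.

```bash
python3 -m inch '{"travel":[[0,0,-0.5],[0,0,-1.5],[0,0,-3],[0,0,-5],[0,0,-7.5],[0,0,-10],[0,0,-12.5],[0,0,-14.5],[0,0,-15.6],[0,0,-15.6]],"twist":[0,0,0,0,0,0,0,0,0,0],"fingers":[3,3,3,3,3,3,3,3,3,3]}'
python3 - <<'E'
from h import *
w=snap('wrist','wrist7.png');s=ctrl.read_state(); print(s['width'],s['force'],s['torque'],s['eef_pos'])
go([561,118.4,240],-2.6)
E
```

```text
clock: 8.05
eef_pos: [515.5, -296.9, 241.7]
tool_rot: [3.141, -0.004, -0.261]
force: [0.7, -0.4, -2.4]
width: 45.3
45.21686258061405 [-0.25656158 -0.68604378 -3.45032893] [-0.00879673  0.01658437  0.01871885] [ 514.58247079 -296.43811574  239.7823781 ]
travel cm [-6.200e+00 -4.128e+01 -3.000e-02]
twist deg -12.33
```

View pics/wrist7.png

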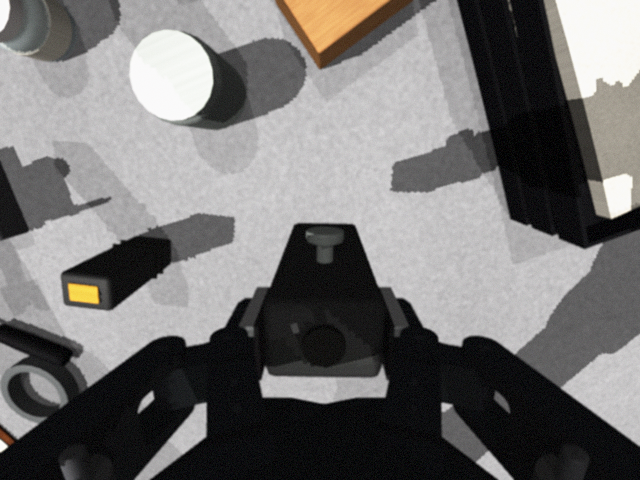

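The lamp lifted and is held (force about -3 N, i.e. its weight). I'll move to a standoff in front of the plate.

```bash
python3 -m inch '{"travel":[[-0.3,-1.5,0],[-0.9,-4.5,0],[-1.6,-8,0],[-2.4,-12,0],[-3.2,-16,0],[-4.1,-20,0],[-4.9,-24,0],[-5.7,-28,0],[-6.5,-32,0],[-7.2,-35.5,0]],"twist":[-1,-3,-5,-7,-9,-11,-12.3,-12.3,-12.3,-12.3],"fingers":[3,3,3,3,3,3,3,3,3,3]}'
python3 - <<'E'
from h import *
go([540,118.4,240],-2.6)
E
```

```text
clock: 8.93
eef_pos: [534.2, 69.2, 237.3]
tool_rot: [-3.141, 0.004, -0.043]
force: [0.2, 0.1, -2.9]
width: 45.4
travel cm [ 0.37 -4.94 -0.27]
twist deg 0.14
```

```bash
python3 -m inch '{"travel":[[0.1,-2,0],[0.1,-3.5,0],[0.1,-4.5,0],[0.1,-5.2,0],[0.1,-5.3,0],[0.1,-5.3,0],[0.1,-5.3,0],[0.1,-5.3,0],[0.1,-5.3,0],[0.1,-5.3,0]],"twist":[0,0,0,0,0,0,0,0,0,0],"fingers":[3,3,3,3,3,3,3,3,3,3]}'
python3 - <<'E'
from h import *
w=snap('wrist','wrist8.png');s=ctrl.read_state(); print(s['force'],s['torque'],s['eef_pos'],s['tool_rot'],w['position'])
t=w['frame'][:,:,::-1][100:400,200:450]
cv2.imwrite('pics/wz8.png',cv2.convertScaleAbs(cv2.resize(t,None,fx=2,fy=2,interpolation=cv2.INTER_CUBIC),alpha=1.6,beta=10))
E
```

```text
clock: 9.77
eef_pos: [539.9, 117.2, 239.2]
tool_rot: [3.141, -0.0, -0.047]
force: [0.5, 0.6, -2.9]
width: 45.4
[ 0.37100961 -0.05216193 -2.75014007] [ 0.00023863 -0.01091527 -0.04434919] [539.91506461 117.35349146 239.21679339] [ 3.14148865e+00 -1.60054703e-04 -4.70756318e-02] [609.62576844 114.66673791 396.17891478]
```

View pics/wz8.png

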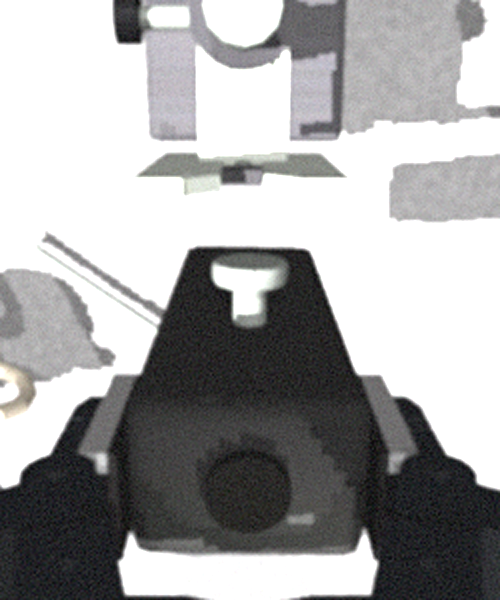

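The zoom shows the plate's top edge from full-frame pixel (268,188) to (372,188), the slot at about (320,187), and the stud at (325,250). I'll measure the plate and stud in this view and refine in the two fixed views.

```bash
python3 - <<'E'
from h import *
w=load('wrist8.png'); t=cv2.imread('pics/wrist8.png')
cv2.imwrite('pics/wz8b.png',cv2.convertScaleAbs(cv2.resize(t[165:265,255:385],None,fx=6,fy=6,interpolation=cv2.INTER_CUBIC),alpha=1.2,beta=0))
for z in (190,196,202):
    P=onz(w,[[268.5,188],[372.5,188]],z); print(z,P.round(1).tolist(),P.mean(0).round(1),np.linalg.norm(P[0]-P[1]),np.degrees(np.arctan2(P[0,0]-P[1,0],P[0,1]-P[1,1])))
E
```

```text
190 [[585.8, 149.0, 190.0], [582.7, 86.1, 190.0]] [584.3 117.6 190. ] 62.958321033510096 2.80045754337002
196 [[586.5, 148.0, 196.0], [583.5, 87.0, 196.0]] [585.  117.5 196. ] 61.12617478033402 2.8004575433699643
202 [[587.2, 147.0, 202.0], [584.3, 87.8, 202.0]] [585.8 117.4 202. ] 59.29402852715798 2.8004575433700136
```

View pics/wz8b.png

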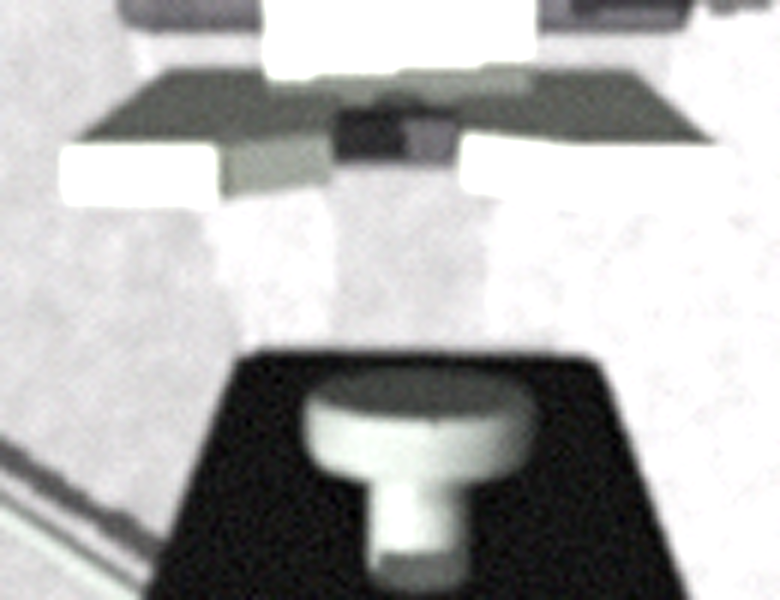

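```bash
python3 - <<'E'
from h import *
w=load('wrist8.png'); s=ctrl.read_state(); M=R(s['tool_rot']); p=np.array(s['eef_pos'])
z=lambda x,y:((x+.5)/6-.5+255,(y+.5)/6-.5+165)
for zz in (194,198,202):
    P=onz(w,[z(75,142),z(715,142),z(62,207),z(218,205)],zz); print(zz,np.round((P-p)@M,1).tolist(),np.linalg.norm(P[0]-P[1]))
S=onz(w,[z(333,160),z(460,160)],188); print('slot',np.round((S-p)@M,1).tolist())
# stud: lamp frame height 85 -> z = 85+ (p.z-83.5)
zs=85+p[2]-83.5
H=onz(w,[z(305,405),z(537,405),z(420,370)],zs); print('head',np.round((H-p)@M,1).tolist())
H=onz(w,[z(368,510),z(470,510),z(418,590)],zs+4); print('shank',np.round((H-p)@M,1).tolist())
E
```

```text
194 [[44.7, -34.0, 45.2], [44.6, 29.3, 45.2], [38.2, -35.6, 45.2], [38.4, -20.0, 45.2]] 63.33559822098959
198 [[45.2, -33.3, 41.2], [45.1, 28.7, 41.2], [38.9, -34.9, 41.2], [39.0, -19.6, 41.2]] 62.08253781576585
202 [[45.7, -32.7, 37.2], [45.6, 28.1, 37.2], [39.5, -34.2, 37.2], [39.6, -19.2, 37.2]] 60.82947741054211
slot [[42.0, -8.7, 51.2], [42.0, 4.2, 51.2]]
head [[29.8, -9.1, -1.5], [29.8, 9.2, -1.5], [32.6, -0.0, -1.5]]
shank [[22.4, -4.1, -5.5], [22.4, 3.8, -5.5], [15.8, -0.2, -5.5]]
```

In the tool frame, the slot centre is at y≈-2.2 and mid-plate at x≈42, parallel to the tool. The shank is at y≈0, x≈21. Widths check out (head 18.3, slot 12.9, plate 62). I'll move +20 in x, -2.2 in y and down 14, still above the plate, then look again.

```bash
python3 -m inch '{"travel":[[0.3,-0.1,0],[0.8,-0.2,0],[1.3,-0.2,0],[1.7,-0.2,0.3],[2,-0.2,0.6],[2,-0.2,1],[2,-0.2,1.3],[2,-0.2,1.4],[2,-0.2,1.4],[2,-0.2,1.4]],"twist":[0,0,0,0,0,0,0,0,0,0],"fingers":[3,3,3,3,3,3,3,3,3,3]}'
python3 - <<'E'
from h import *
w=snap('wrist','wrist9.png');s=ctrl.read_state(); print(s['force'],s['torque'],s['eef_pos'],s['tool_rot'])
t=w['frame'][:,:,::-1][190:290,255:385]
cv2.imwrite('pics/wz9.png',cv2.convertScaleAbs(cv2.resize(t,None,fx=6,fy=6,interpolation=cv2.INTER_CUBIC),alpha=1.2,beta=0))
E
```

```text
clock: 10.65
eef_pos: [559.7, 119.1, 225.1]
tool_rot: [3.142, 0.0, -0.046]
force: [-0.6, -0.9, -2.3]
width: 45.1
[-0.47423432 -0.21209453 -2.4532126 ] [-0.01675832  0.03454593  0.00889822] [559.85737902 119.12501781 225.2432934 ] [-3.14149990e+00 -1.58954563e-04 -4.59277681e-02]
```

View pics/wz9.png

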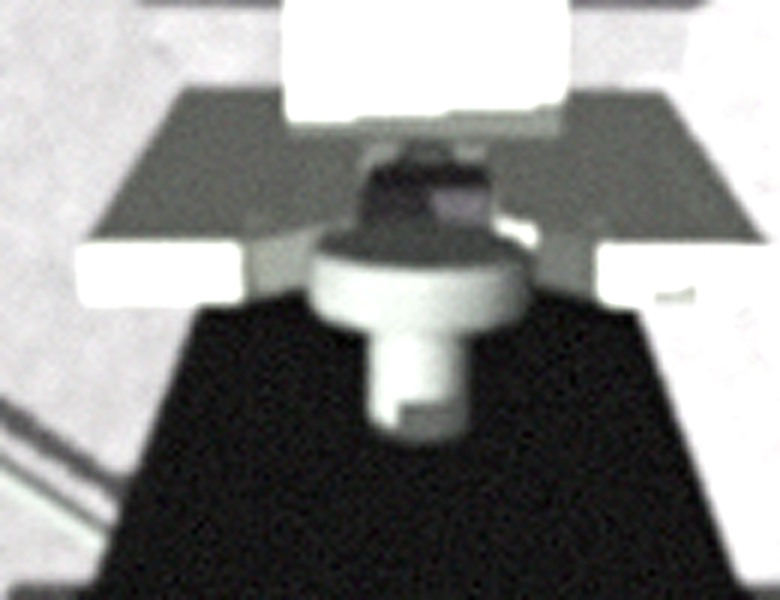

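The stud (column 420 in the zoom) is centred on the flare (243..597, centre 420). Next I compute the fore-aft offset, using the flare width to fix the plate height.

```bash
python3 - <<'E'
from h import *
w=load('wrist9.png'); s=ctrl.read_state(); M=R(s['tool_rot']); p=np.array(s['eef_pos'])
z=lambda x,y:((x+.5)/6-.5+255,(y+.5)/6-.5+190)
for zz in (192,196,200,204):
    P=onz(w,[z(95,240),z(760,240),z(77,304),z(243,304),z(597,304)],zz); Q=(P-p)@M; print(zz,Q.round(1).tolist(),'W',Q[1,1]-Q[0,1],'flare',Q[4,1]-Q[3,1],'thick',Q[0,0]-Q[2,0])
zs=p[2]+1.5
H=onz(w,[z(308,280),z(530,280)],zs); print('head',np.round((H-p)@M,1).tolist())
H=onz(w,[z(368,380),z(468,380)],zs); print('shank',np.round((H-p)@M,1).tolist())
# head top rim (outer face top, z=zs+9)
for r in (330,340): print('head inner low?',np.round((onz(w,[z(420,r)],zs)-p)@M,1))
print('shank root (z+4)',np.round((onz(w,[z(420,400)],zs+4)-p)@M,1),np.round((onz(w,[z(420,440)],zs)-p)@M,1))
print('head outer/inner rim top z+9',np.round((onz(w,[z(420,225),z(420,262)],zs+9)-p)@M,1).tolist())
E
```

```text
192 [[22.3, -31.3, 33.2], [22.2, 32.6, 33.2], [15.9, -33.4, 33.2], [15.9, -17.2, 33.2], [15.8, 17.1, 33.2]] W 63.937243647054544 flare 34.31195762617756 thick 6.390984115314698
196 [[23.3, -30.7, 29.2], [23.2, 31.9, 29.2], [17.0, -32.7, 29.2], [17.0, -16.9, 29.2], [16.9, 16.7, 29.2]] W 62.59104174788847 flare 33.589517622735315 thick 6.2564216214876645
200 [[24.3, -30.0, 25.2], [24.2, 31.2, 25.2], [18.1, -32.0, 25.2], [18.1, -16.5, 25.2], [18.1, 16.3, 25.2]] W 61.24483984872245 flare 32.8670776192931 thick 6.121859127660624
204 [[25.3, -29.4, 21.3], [25.2, 30.5, 21.2], [19.3, -31.3, 21.2], [19.3, -16.2, 21.2], [19.2, 15.9, 21.2]] W 59.89863794955639 flare 32.14463761585083 thick 5.987296633833587
head [[27.7, -9.0, -1.5], [27.6, 8.5, -1.5]]
shank [[19.4, -4.4, -1.5], [19.4, 3.6, -1.5]]
head inner low? [[23.5 -0.2 -1.5]]
head inner low? [[22.7 -0.2 -1.5]]
shank root (z+4) [[19.  -0.2 -5.5]] [[14.3 -0.2 -1.5]]
head outer/inner rim top z+9 [[34.3, -0.2, -10.5], [31.5, -0.2, -10.5]]
```

The stand's plate mid is at tool x≈21 with its top at z≈199, and the shank middle is at x≈21, so it's centred both ways. Lower 30 mm into the slot.

```bash
python3 -m inch '{"travel":[[0,0,0.3],[0,0,0.7],[0,0,1.1],[0,0,1.5],[0,0,1.9],[0,0,2.3],[0,0,2.7],[0,0,3],[0,0,3],[0,0,3]],"twist":[0,0,0,0,0,0,0,0,0,0],"fingers":[3,3,3,3,3,3,3,3,3,3]}'
python3 - <<'E'
from h import *
w=snap('wrist','wrist10.png');s=ctrl.read_state(); print(s['force'],s['torque'],s['eef_pos'],s['tool_rot'])
t=w['frame'][:,:,::-1][190:290,255:385]
cv2.imwrite('pics/wz10.png',cv2.convertScaleAbs(cv2.resize(t,None,fx=6,fy=6,interpolation=cv2.INTER_CUBIC),alpha=1.2,beta=0))
E
```

```text
clock: 11.53
eef_pos: [560.3, 119.0, 195.0]
tool_rot: [3.142, -0.001, -0.046]
force: [2.5, -0.1, -3.7]
width: 45.4
[ 2.42863036  0.68657631 -3.71865334] [-0.03741601 -0.46021375 -0.05281306] [560.32467631 119.01539631 195.1050125 ] [-3.14158099e+00 -7.19172913e-04 -4.61372873e-02]
```

View pics/wz10.png

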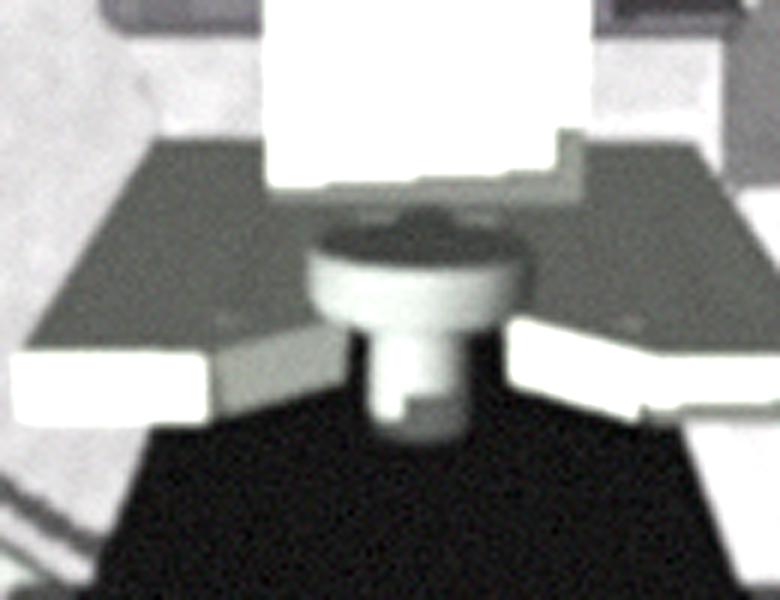

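The shank is in the slot (columns 368–468, between walls at about 350 and 508). There is a +x force of 2.5 N, so the head is rubbing the plate's rear face. I'll shift +1.5 mm in x and lower a little.

```bash
python3 -m inch '{"travel":[[0.05,0,0],[0.1,0,0],[0.15,0,0],[0.15,0,0.1],[0.15,0,0.2],[0.15,0,0.3],[0.15,0,0.4],[0.15,0,0.5],[0.15,0,0.5],[0.15,0,0.5]],"twist":[0,0,0,0,0,0,0,0,0,0],"fingers":[3,3,3,3,3,3,3,3,3,3]}'
python3 - <<'E'
from h import *
s=ctrl.read_state(); print(s['force'],s['torque'],s['eef_pos'],s['tool_rot'])
E
```

```text
clock: 12.42
eef_pos: [561.2, 119.0, 190.4]
tool_rot: [-3.142, 0.0, -0.046]
force: [-2.0, 0.5, 0.4]
width: 44.9
[-1.98690974  0.48952828  0.42484079] [-0.05874508  0.23397423 -0.05336243] [561.24649774 119.0344238  190.38150766] [-3.14150114e+00  1.55663653e-04 -4.60169801e-02]
```

```bash
python3 - <<'E'
from h import *
w=snap('wrist','wrist11.png');s=ctrl.read_state(); print(s['force'],s['torque'],s['eef_pos'],s['clock'])
t=w['frame'][:,:,::-1][190:290,255:385]
cv2.imwrite('pics/wz11.png',cv2.convertScaleAbs(cv2.resize(t,None,fx=6,fy=6,interpolation=cv2.INTER_CUBIC),alpha=1.2,beta=0))
t=snap('scene','scene11.png')['frame'][:,:,::-1][210:340,270:400]
cv2.imwrite('pics/sz11.png',cv2.convertScaleAbs(cv2.resize(t,None,fx=4.5,fy=4.5,interpolation=cv2.INTER_CUBIC),alpha=1.3,beta=0))
E
```

```text
[-0.94983043  0.05518978  0.90394045] [-0.07149038  0.29783344 -0.02729311] [561.24416565 118.98739144 190.36895939] 12.4667
```

View pics/wz11.png

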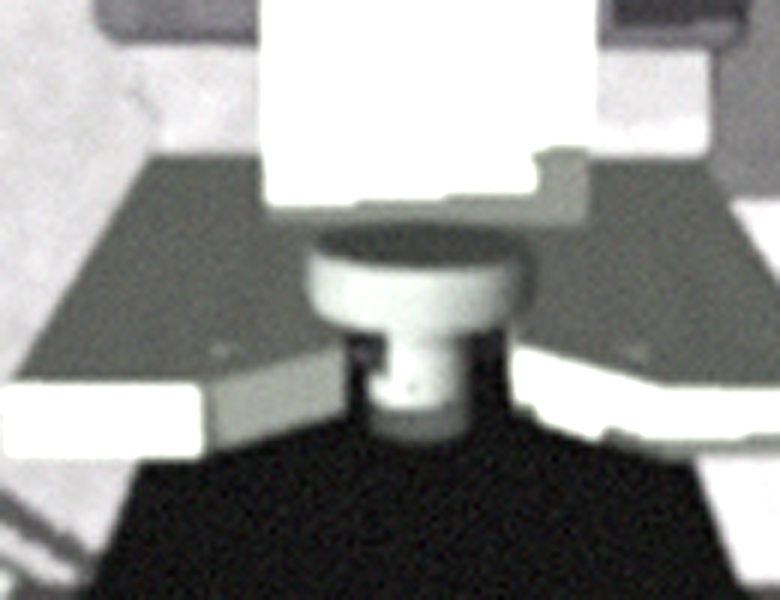

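View pics/sz11.png

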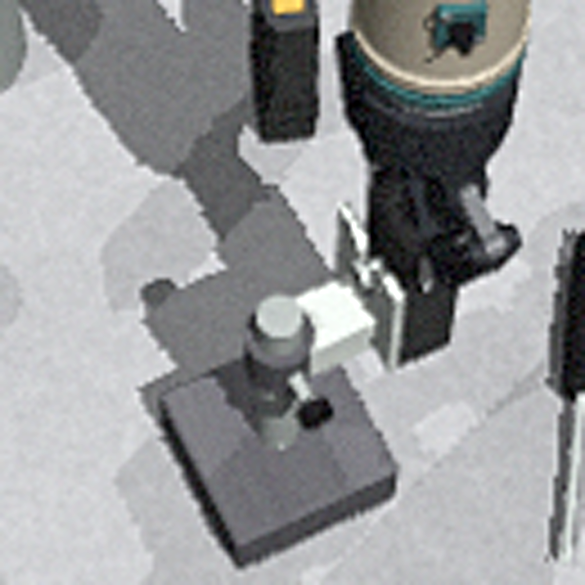

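Contact force appears (fz up by about 3.5 N) earlier than expected. I'll measure plate height and stud height at this close range.

```bash
python3 - <<'E'
from h import *
w=load('wrist11.png'); t=w['frame'][:,:,::-1][225:280,245:405]
cv2.imwrite('pics/wz11b.png',cv2.convertScaleAbs(cv2.resize(t,None,fx=5,fy=8,interpolation=cv2.INTER_CUBIC),alpha=.9,beta=0))
E
```

```text
(no output)
```

View pics/wz11b.png

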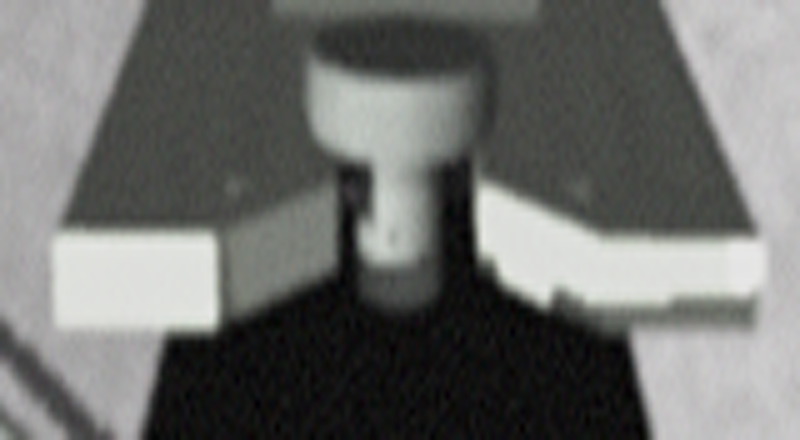

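```bash
python3 -m inch '{"travel":[[0,0.05,0],[0,0.1,0],[0,0.1,0.02],[0,0.1,0.04],[0,0.1,0.06],[0,0.1,0.08],[0,0.1,0.1],[0,0.1,0.1],[0,0.1,0.1],[0,0.1,0.1]],"twist":[0,0,0,0,0,0,0,0,0,0],"fingers":[3,3,3,3,3,3,3,3,3,3]}'
python3 - <<'E'
from h import *
for i in range(3):
    w=snap('wrist','wrist12.png'); s=ctrl.read_state(); print(np.round(s['force'],2),np.round(s['torque'],3),s['eef_pos'],s['tool_rot'])
E
```

```text
clock: 13.35
eef_pos: [561.5, 118.5, 189.4]
tool_rot: [-3.141, -0.001, -0.046]
force: [-2.7, 2.4, 4.9]
width: 45.4
[-2.19  3.31  5.25] [0.785 0.337 0.04 ] [561.52936025 118.48953535 189.35656868] [-3.14092690e+00 -5.39786414e-04 -4.57088479e-02]
[-2.41  3.2   4.82] [0.856 0.312 0.056] [561.50424352 118.45902318 189.33864988] [-3.14094016e+00 -4.93065853e-04 -4.58143220e-02]
[-2.42  3.63  5.6 ] [0.867 0.342 0.098] [561.50548881 118.45506272 189.32850997] [-3.14098208e+00 -4.79870176e-04 -4.57078700e-02]
```

fz rose 4.5 N for 1 mm, which matches the saddle spring at 5 N/mm. So the foot is at z≈188.6 and the shank is seated. I'll ease the side loads and press another 0.8 mm for the tug, aiming at about 9–10 N.

```bash
python3 -m inch '{"travel":[[-0.02,-0.03,0],[-0.04,-0.06,0],[-0.05,-0.07,0],[-0.05,-0.07,0.03],[-0.05,-0.07,0.06],[-0.05,-0.07,0.08],[-0.05,-0.07,0.08],[-0.05,-0.07,0.08],[-0.05,-0.07,0.08],[-0.05,-0.07,0.08]],"twist":[0,0,0,0,0,0,0,0,0,0],"fingers":[3,3,3,3,3,3,3,3,3,3]}'
python3 - <<'E'
from h import *
s=ctrl.read_state(); print(np.round(s['force'],2),np.round(s['torque'],3),s['eef_pos'],s['tool_rot'])
E
```

```text
clock: 14.33
eef_pos: [561.4, 118.6, 188.8]
tool_rot: [-3.141, -0.001, -0.046]
force: [-1.5, 2.1, 7.2]
width: 45.3
[-1.48  2.07  7.2 ] [0.586 0.193 0.086] [561.40904229 118.56780045 188.81157123] [-3.14148266e+00 -1.23670736e-03 -4.63295727e-02]
```

```bash
python3 -m inch '{"travel":[[0,-0.01,0.04],[0,-0.02,0.06],[0,-0.03,0.06],[0,-0.03,0.06],[0,-0.03,0.06],[0,-0.03,0.06],[0,-0.03,0.06],[0,-0.03,0.06],[0,-0.03,0.06],[0,-0.03,0.06]],"twist":[0,0,0,0,0,0,0,0,0,0],"fingers":[3,3,3,3,3,3,3,3,3,3]}'
python3 - <<'E'
from h import *
for i in range(3):
    w=snap('wrist','wrist13.png');s=ctrl.read_state(); print(s['clock'],np.round(s['force'],2),np.round(s['torque'],3),s['eef_pos'])
t=w['frame'][:,:,::-1][225:280,245:405]
cv2.imwrite('pics/wz13.png',cv2.convertScaleAbs(cv2.resize(t,None,fx=5,fy=8,interpolation=cv2.INTER_CUBIC),alpha=.9,beta=0))
E
```

```text
clock: 15.17
eef_pos: [561.4, 118.6, 188.4]
tool_rot: [3.141, -0.001, -0.046]
force: [-1.1, 1.8, 8.2]
width: 45.4
15.2167 [-1.87  1.93  8.38] [0.492 0.177 0.075] [561.42817164 118.57596725 188.40864887]
15.2667 [-1.71  2.23  9.23] [0.475 0.217 0.013] [561.41737003 118.60221876 188.39579859]
15.3167 [-1.16  2.5   8.39] [0.509 0.233 0.008] [561.45217879 118.58780279 188.41457193]
```

View pics/wz13.png

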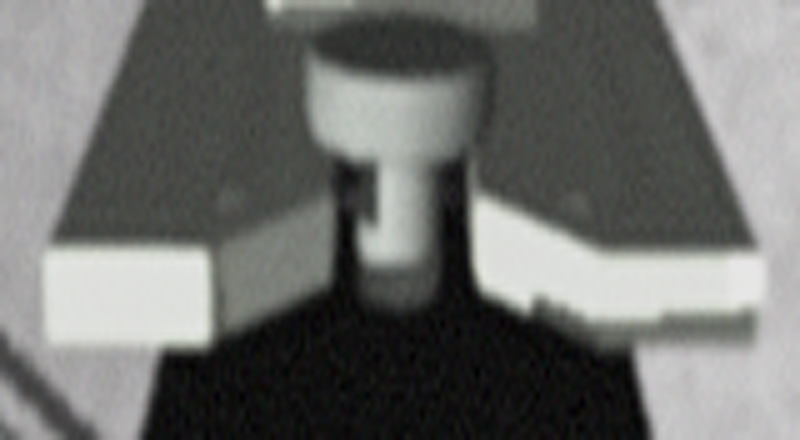

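The shank sits in the slot, head behind the plate. Force is 8.5 N. I'll nudge to about 10 N and hold.

```bash
python3 -m inch '{"travel":[[0,0,0.04],[0,0,0.04],[0,0,0.04],[0,0,0.04],[0,0,0.04],[0,0,0.04],[0,0,0.04],[0,0,0.04],[0,0,0.04],[0,0,0.04]],"twist":[0,0,0,0,0,0,0,0,0,0],"fingers":[3,3,3,3,3,3,3,3,3,3]}'
python3 - <<'E'
from h import *
for i in range(4):
    w=snap('wrist','wrist14.png');s=ctrl.read_state(); print(s['clock'],np.round(s['force'],2),np.round(s['torque'],3),s['eef_pos'])
E
```

```text
clock: 16.15
eef_pos: [561.5, 118.6, 188.2]
tool_rot: [3.141, -0.001, -0.047]
force: [-2.2, 2.1, 10.4]
width: 45.1
16.2 [-1.82  2.2   8.51] [0.442 0.236 0.046] [561.45029895 118.60093237 188.15361056]
16.25 [-2.7   1.62  8.68] [0.471 0.245 0.031] [561.47542962 118.59021565 188.18241877]
16.3 [-2.85  1.85  9.77] [0.447 0.265 0.081] [561.47772573 118.58358925 188.18677162]
16.35 [-1.86  1.27  9.26] [0.508 0.259 0.073] [561.44121993 118.60440702 188.16697994]
```

The tug held at about 9–10 N for a second with no give. Now ease off to about zero load and relax the side loads.

```bash
python3 -m inch '{"travel":[[0,0,-0.05],[0,0,-0.1],[0,0,-0.15],[0,-0.02,-0.2],[-0.02,-0.04,-0.22],[-0.04,-0.05,-0.22],[-0.05,-0.05,-0.22],[-0.05,-0.05,-0.22],[-0.05,-0.05,-0.22],[-0.05,-0.05,-0.22]],"twist":[0,0,0,0,0,0,0,0,0,0],"fingers":[3,3,3,3,3,3,3,3,3,3]}'
python3 - <<'E'
from h import *
for i in range(2):
    w=snap('wrist','wrist15.png');s=ctrl.read_state(); print(s['clock'],np.round(s['force'],2),np.round(s['torque'],3),s['eef_pos'])
E
```

```text
clock: 17.18
eef_pos: [561.2, 118.8, 189.6]
tool_rot: [3.141, -0.001, -0.047]
force: [3.4, -0.8, 2.9]
width: 45.2
17.2333 [ 2.26 -0.7   3.5 ] [-0.282 -0.766 -0.031] [561.16654214 118.80793183 189.65489647]
17.2833 [ 3.56 -1.12  2.36] [-0.336 -0.871 -0.043] [561.15625378 118.80969828 189.67317786]
```

```bash
python3 -m inch '{"travel":[[0.02,0.01,-0.03],[0.03,0.01,-0.06],[0.03,0.01,-0.06],[0.03,0.01,-0.06],[0.03,0.01,-0.06],[0.03,0.01,-0.06],[0.03,0.01,-0.06],[0.03,0.01,-0.06],[0.03,0.01,-0.06],[0.03,0.01,-0.06]],"twist":[0,0,0,0,0,0,0,0,0,0],"fingers":[3,3,3,3,3,3,3,3,3,3]}'
python3 - <<'E'
from h import *
for i in range(2):
    w=snap('wrist','wrist16.png');s=ctrl.read_state(); print(s['clock'],np.round(s['force'],2),np.round(s['torque'],3),s['eef_pos'])
E
```

```text
clock: 18.12
eef_pos: [560.5, 119.2, 190.0]
tool_rot: [3.141, 0.0, -0.046]
force: [0.5, -2.8, 2.0]
width: 45.0
18.1667 [ 1.12 -2.93  1.75] [-0.561 -0.434 -0.102] [560.45276771 119.22050797 190.02534261]
18.2167 [ 1.21 -2.31  2.47] [-0.55  -0.432 -0.035] [560.44412884 119.22023229 190.03278911]
```

```bash
python3 -m inch '{"travel":[[0.01,0.02,-0.02],[0.02,0.04,-0.04],[0.02,0.04,-0.04],[0.02,0.04,-0.04],[0.02,0.04,-0.04],[0.02,0.04,-0.04],[0.02,0.04,-0.04],[0.02,0.04,-0.04],[0.02,0.04,-0.04],[0.02,0.04,-0.04]],"twist":[0,0,0,0,0,0,0,0,0,0],"fingers":[3,3,3,3,3,3,3,3,3,3]}'
python3 - <<'E'
from h import *
for i in range(2):
    w=snap('wrist','wrist17.png');s=ctrl.read_state(); print(s['clock'],np.round(s['force'],2),np.round(s['torque'],3),s['eef_pos'])
E
```

```text
clock: 19.05
eef_pos: [560.6, 119.2, 190.4]
tool_rot: [-3.142, 0.001, -0.046]
force: [-0.1, -1.1, 0.4]
width: 45.2
19.1 [-0.53  0.38  1.11] [-0.157 -0.003 -0.048] [560.55559163 119.18037747 190.40865818]
19.15 [ 0.42 -0.51  0.37] [-0.127 -0.015  0.039] [560.54018428 119.17006269 190.41928171]
```

Forces are near zero now, so the saddle carries the lamp. Open gently.

```bash
python3 -m inch '{"travel":[[0,0,0],[0,0,0],[0,0,0],[0,0,0],[0,0,0],[0,0,0],[0,0,0],[0,0,0],[0,0,0],[0,0,0]],"twist":[0,0,0,0,0,0,0,0,0,0],"fingers":[4.5,4.7,5,5.4,5.8,6.2,6.6,7,7.5,8]}'
python3 - <<'E'
from h import *
w=snap('wrist','wrist18.png');s=ctrl.read_state(); print(s['clock'],s['width'],np.round(s['force'],2),np.round(s['torque'],3),s['eef_pos'])
E
```

```text
clock: 19.98
eef_pos: [560.9, 119.0, 190.5]
tool_rot: [-3.142, 0.0, -0.046]
force: [1.0, -0.6, 1.1]
width: 80.1
20.0333 80.12273456282102 [-0.49 -0.77 -0.59] [0.065 0.011 0.025] [560.91456009 118.9721993  190.53144802]
```

View pics/wrist18.png

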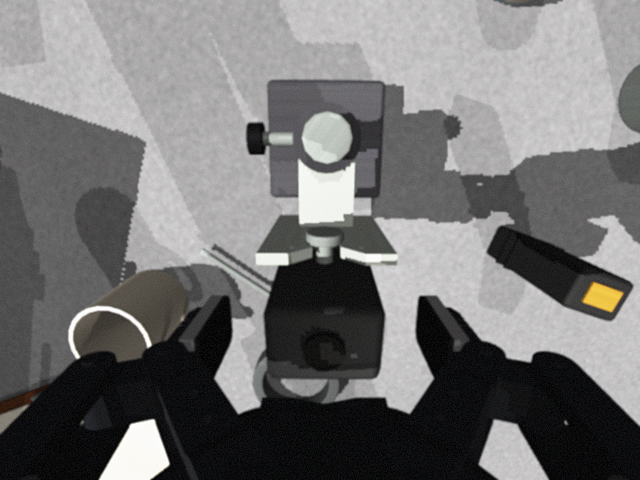

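The lamp hangs free between the open jaws, its stud in the slot at (325,245), top face spanning columns 267–384. Now withdraw straight up.

```bash
python3 -m inch '{"travel":[[0,0,-0.5],[0,0,-1.5],[0,0,-3],[0,0,-4.5],[0,0,-6],[0,0,-8],[0,0,-10],[0,0,-12],[0,0,-13],[0,0,-13]],"twist":[0,0,0,0,0,0,0,0,0,0],"fingers":[8.4,8.4,8.4,8.4,8.4,8.4,8.4,8.4,8.4,8.4]}'
python3 -m inch '{"travel":[[-1,2,0],[-2,4,0],[-3.5,7,0],[-5,10,0],[-6.5,13,0],[-8,16,0],[-9,18,0],[-10,20,0],[-10,20,0],[-10,20,0]],"twist":[0,0,0,0,0,0,0,0,0,0],"fingers":[8.4,8.4,8.4,8.4,8.4,8.4,8.4,8.4,8.4,8.4]}'
python3 - <<'E'
from h import *
s=ctrl.read_state(); print(s['clock'],np.round(s['force'],2),s['eef_pos'])
def z(f,x,y,w,h,W): 
    i=cv2.imread('pics/'+f)[y:y+h,x:x+w]; return cv2.resize(i,W,interpolation=cv2.INTER_CUBIC)
snap('scene','scene19.png'); snap('top','top19.png')
cv2.imwrite('pics/z19.png',cv2.convertScaleAbs(np.hstack([z('scene19.png',270,210,130,130,(400,400)),z('top19.png',200,170,120,120,(400,400))]),alpha=1.4,beta=10))
E
```

```text
clock: 20.87
eef_pos: [562.4, 119.3, 323.7]
tool_rot: [-3.14, -0.006, -0.046]
force: [0.9, -0.4, 0.5]
width: 83.7
clock: 21.7
eef_pos: [450.8, -77.1, 320.0]
tool_rot: [-3.141, 0.001, -0.049]
force: [0.6, 0.9, -0.4]
width: 84.1
21.7 [ 0.63  0.93 -0.44] [450.8275312  -77.05331958 319.98409273]
```

View pics/z19.png

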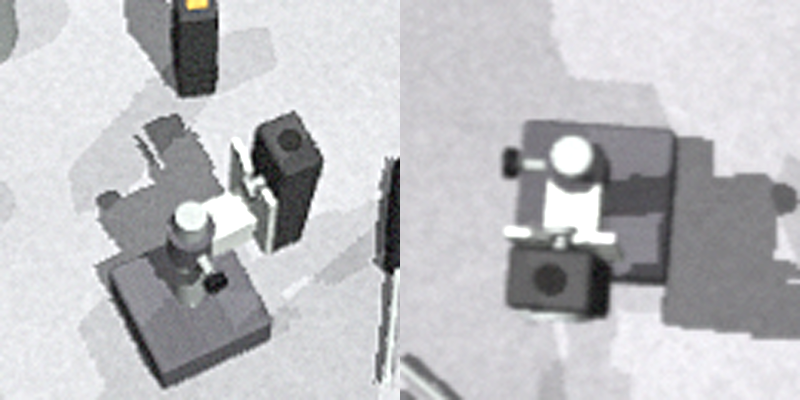

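View pics/top19.png

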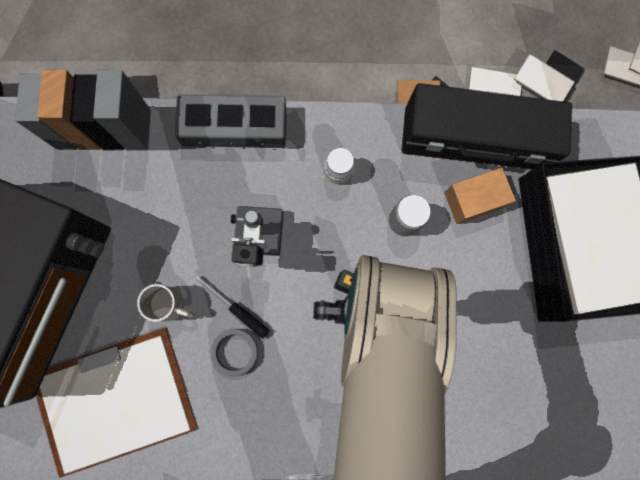

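The lamp hangs with its back against the plate, upright, with the bystanders where they were. One last check of stillness and of the lamp-top height (expected z≈237).

```bash
python3 -m inch '{"travel":[[0,0,0],[0,0,0],[0,0,0],[0,0,0],[0,0,0],[0,0,0],[0,0,0],[0,0,0],[0,0,0],[0,0,0]],"twist":[0,0,0,0,0,0,0,0,0,0],"fingers":[8.4,8.4,8.4,8.4,8.4,8.4,8.4,8.4,8.4,8.4]}'
python3 - <<'E'
from h import *
t=load('top19.png'); s=load('scene19.png')
print(tri(t,(200+(550-400+.5)*.3-.5,170+280*.3),s,(270+290*.325,210+138*.325)))
b=snap('scene','scene20.png'); a=s['frame'].astype(int); d=np.abs(a-b['frame']).max(2)[230:300,340:380]; print('diff px',(d>40).sum())
t0=load('top0.png')['frame'].astype(int); dd=np.abs(t0-t['frame']).max(2)
for n,(x,y) in dict(tin=(412,214),jar=(340,166),mug=(157,303),tape=(236,352),driver=(240,310),carton=(482,195),pack=(347,281)).items(): print(n,(dd[y-12:y+12,x-12:x+12]>60).sum())
E
```

```text
clock: 22.63
eef_pos: [451.8, -76.2, 320.6]
tool_rot: [-3.142, -0.0, -0.046]
force: [-0.0, 0.5, 0.6]
width: 83.8
(array([556.03621876, 118.23161766, 235.30562641]), np.float64(0.5120486033009339))
diff px 0
tin 0
jar 0
mug 0
tape 0
driver 0
carton 0
pack 107
```

Height 235 is as expected, and nothing is moving. The arm partly covers the pack in the top view, so I'll check it in the scene view, and also check the lamp's lean, because its top dot came out a few mm forward.

```bash
python3 - <<'E'
from h import *
b=load('scene20.png'); a=load('scene0.png')
d=np.abs(a['frame'].astype(int)-b['frame']).max(2)[200:245,322:345]; print('pack diff',(d>60).sum())
i=cv2.resize(b['frame'][:,:,::-1][235:305,320:390],None,fx=8,fy=8,interpolation=cv2.INTER_CUBIC)
i=cv2.convertScaleAbs(i,alpha=1.5,beta=20)
y=np.radians(-2.6); X=np.array([np.cos(y),np.sin(y),0]); Y=np.array([-np.sin(y),np.cos(y),0])
for c,col in ((0,(0,0,255)),):
    C=np.array([560.5,118.4,106])
    for sx,sy in ((17,23),(-17,23),(17,-23),(-17,-23)):
        u=proj(b,np.array([C+sx*X+sy*Y,C+sx*X+sy*Y+[0,0,130]]))
        q=np.round((u-[320,235]+.5)*8).astype(int); cv2.line(i,tuple(map(int,q[0])),tuple(map(int,q[1])),col,1)
cv2.imwrite('pics/z20.png',i)
E
```

```text
pack diff 0
```

View pics/z20.png

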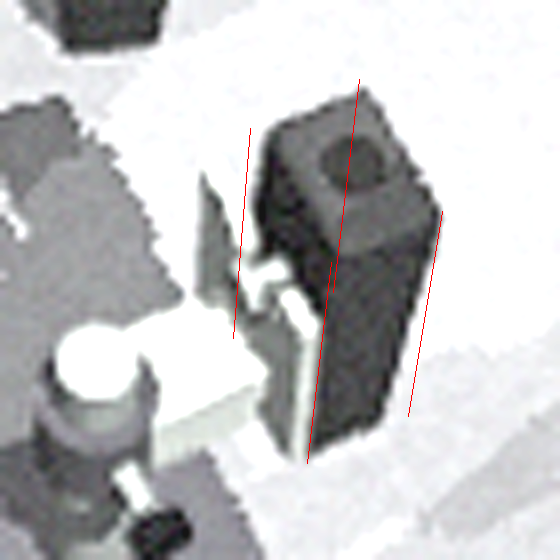

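The pack is unmoved. The lamp hangs with its lower back against the plate and leans about 4°. That is the natural hang that the stud's 5 mm play allows, and it is at rest. Handing in.

```bash
python3 - <<'E'
from h import *
print(ctrl.finish_job())
E
```

```text
the job is handed in; nothing more can be done
None
```

The lamp is hanging on the stand by its stud, and I handed the job in at about 22.7 s.

- **Grasp:** On the first try the fingers closed above the lamp. The fingertips turned out to be about 14 mm behind the reported TCP when nearly shut, not `ctrl.nose_length` (25 mm) ahead of it. Nothing was touched. I went 37 mm lower and gripped the sides at a width of 45–46 mm.
- **Hang and tug:** I lowered the stud into the slot. The saddle was found by feel at z ≈ 188.6 mm, giving about 4.5 N per mm, close to the stated spring. I held the tug at about 8–10 N for around 2 s, a little longer than asked. The highest reading was 10.4 N. I then eased to near zero load, let go and moved clear.
- **Final position:** The lamp's top was at z ≈ 235 mm, against 237 mm expected. Two pictures a second apart showed no movement.
- **Other objects:** In before-and-after pictures the tin, jar, mug, tape, driver and carton had not changed. The arm partly hid the pack in the top view, but the scene view showed it unmoved.

**Checks that disagreed:**
- The first camera estimate of the plate's top edge, about 196–199 mm, was roughly 12 mm too low. The felt saddle position and the close-up picture, both giving about 210 mm, corrected it.
- The lamp leans about 4°, with its lower back against the plate and its top slightly forward. That matches the 5 mm of play the stud's shank has in the plate, so I left it.

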